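# Set up the deburring pallet

### The arm

A 7-joint arm with a two-finger parallel gripper is mounted at the origin on a cart in front of the work surface, level with it; the furniture and walls round the work are solid. World frame = base frame: x ahead of the robot, y to its left, z up, the work surface at z = 0. Lengths are in mm, angles in rad, forces in N, time in s.
With the tool pointing down it reaches from about 400 to 875 mm from the base axis. Payload 4.4 kg.
Tool frame: the origin (TCP) lies at the very end of the fingers, on their centre line; the grasp point (between the pads) lies 19 mm behind it; y points along the fingers, z is the direction in which the jaws open and shut, and the axes are right-handed (so a half turn about y gives the same grasp; the last joint's range is limited). The gripper opens to 85 mm and grips with 20 to 120 N. Pads are 22 mm wide; open, the fingers measure 114 mm over their backs; the gripper's body (76 mm by 85 mm) begins 54 mm behind the grasp point. The pads swing forward as they close: fully open they stand 13 mm farther back than shut.
Start: joints at [-1.41, 0.628, 0.038, 1.517, -0.027, 0.996, -0.02], TCP at [146.134, 633.374, 231.313] pointing down, gripper open.
Joint ranges: [-3.06, 3.06], [-0.37, 2.12], [-1.25, 1.32], [0.18, 2.47], [-1.1, 4.24], [0.23, 1.98], [-2.94, 2.94]. Speed limits (rad/s): [2.57, 2.57, 3.14, 3.14, 3.14, 3.14, 3.14].

### API

Orientations are given as [roll, pitch, yaw] about the fixed x, y, z axes, in that order (R = Rz(yaw) Ry(pitch) Rx(roll)).
In Python, from cell import * gives the robot as it stands.
- The arm moves only by the tool apply_moves, never from a script. Its argument "targets" is a list of rows, each a list of 6 numbers: the shift along the tool's x, y, z in units of 40 mm (1.0 is 40 mm), then the turn, a rotation vector about the tool's x, y, z in units of 8 degrees (1.0 is 8 degrees). A call has 1 to 12 rows; each row shifts and turns the commanded pose from where the row before left it, along the tool's axes as they then stand; what a row does not reach is not made up. A row lasts 1/8 s, in which the tool goes at most 62.5 mm and 10.7 degrees, less where a joint would pass 70% of its speed; a pose out of reach is approached as far as the arm can. A call is refused whole if a number of a shift passes 1 or a number of a turn 1, either way. A call with a gripper value outside its range is refused whole. "jaw" is the gripper command: -1 is shut, 1 is fully open, values between are in proportion, set as the call begins (left out, the last holds). The fingers move at their own pace and stop on an object; the grip force is fixed at half the most. Time passes only in rows, so rows that do not move let the fingers close. It gives the time, the measured TCP pose, the force and the opening at its end, in the units of the state.
- read_state(): the state, without advancing time (a new reading comes with each control period).
- get_image(name): name is "scene" or "top"; returns the picture (420x560x3 uint8, red, green, blue); there is no depth.
- calibration(name): a dict with "fx", "fy", "cx", "cy" (pixels), "k1" (the pictures are not rectified: a ray, as slopes to the right and down, at radius r is drawn at 1 + k1 r^2 times it, then the intrinsics apply), "world_from_camera" (4x4, takes a point from camera to world coordinates). Camera axes: x right, y down, z forward; pixel columns grow to the right and rows downward; lengths in mm; the calibration is good to about 2 mm. A picture is of the moment at which its call begins. calibration takes no time and is no camera call.
- finish_job(): hands the job in, once; it reports no verdict.
The state is a dict: "clock": time; "qpos": joint angles; "qd": joint speeds; "tau": joint torques, N m; "eef_pos": TCP position; "tool_rot": TCP orientation; "force": force on the tool from outside, world axes, zero at the start; "torque": the same for the moment, N m; "width": finger opening in mm.
Only numpy, scipy, OpenCV 4.12 (cv2) and the standard library are available. Lean on these libraries where they do the work, as an engineer would, in place of code of your own. Each camera call takes 0.05 s, during which the arm holds its last target. There are 200 camera calls.

### The job

Set up the grey pallet for deburring. Put every cover casting that is there flat into a yellow outline of its own, long side along the outline, and lay the dressing stone along the white outline. Turn the pallet's dial until its pointer is at the orange tab, and then, not before, lock it by pushing the red-tabbed retaining clip along its channel until it is fully home in the shaft groove; leave the paste tin and the oil can alone.

Things in the scene. Friction and masses are not known exactly. Their poses are not given: they have to be found in the camera images.
- pallet: grey plate fixed on the bench, 250 mm (x) by 335 mm (y from -155 to +180), 6 mm thick; origin on the bench, z up. Yellow outlines at its -y end, dial and clip channel along its +y side. Between robot and bench, at world x = 0.33, stands a guard: a rail 47 mm high, a post at y 0.44, a clear pane at y -0.47 to -0.30; reach through the opening left of the pane, drawing the arm in before swinging past it.
- spot_1 (a point): centre of a yellow outline on the pallet's top face; the outline is 110 mm along the pallet's x and 84 mm along its y inside; axes as the pallet's. Spots 1 and 2 are neighbours along x (126 mm apart), 2 and 3 along y (120 mm).
- spot_2 (a point): centre of a yellow outline on the pallet's top face; the outline is 110 mm along the pallet's x and 84 mm along its y inside; axes as the pallet's. Spots 1 and 2 are neighbours along x (126 mm apart), 2 and 3 along y (120 mm).
- spot_3 (a point): centre of a yellow outline on the pallet's top face; the outline is 110 mm along the pallet's x and 84 mm along its y inside; axes as the pallet's. Spots 1 and 2 are neighbours along x (126 mm apart), 2 and 3 along y (120 mm).
- stone_mark (a point): centre of the white outline at the pallet's front edge, on its top face; 112 mm along the pallet's y, 36 mm along its x inside; axes as the pallet's.
- casting_low: grey die-cast cover: rectangular flange 65 mm (its x) by 91 mm (its y), 7 mm thick, with a smaller tapered dome on it (about 40 x 50 mm), 28 mm high in all; origin at the centre of the underside, z up. Grip it across the 65 mm of the flange (fingers close along its x) or across the dome. May be absent.
- casting_mid: grey die-cast cover: rectangular flange 65 mm (its x) by 73 mm (its y), 7 mm thick, with a smaller tapered dome on it (about 40 x 50 mm), 33 mm high in all; origin at the centre of the underside, z up. Grip it across the 65 mm of the flange (fingers close along its x) or across the dome. May be absent.
- casting_high: grey die-cast cover: rectangular flange 65 mm (its x) by 82 mm (its y), 7 mm thick, with a smaller tapered dome on it (about 40 x 50 mm), 38 mm high in all; origin at the centre of the underside, z up. Grip it across the 65 mm of the flange (fingers close along its x) or across the dome. May be absent.
- stone: dressing stone, a bar of two grits (red-brown over grey), 24 (x) x 100 (y) x 22 mm high; origin at the centre of the underside, z up.
- dial (a joint): angle of the black dial about the vertical shaft, rad, positive anticlockwise from above, range -1.9 to 1.9; at 0 the pointer points along the pallet's +x. It starts between -1.8 and -1.2. Friction 0.08 N m; it stays where it is left.
- dial_grip (a point): on the dial's axis, 58 mm over the bench, in the middle of the dial's bar grip (46 mm long, 14 mm wide, from 44 to 68 mm over the bench, on a disc of 48 mm diameter). The point's x axis runs along the bar to the white pointer. A round aluminium scale of 94 mm diameter, top 34 mm over the bench, is fixed under the dial.
- index_tab: orange tab fixed at the rim of the scale, 9 x 10 mm, 10 mm high (top 44 mm over the bench). The origin is on the dial's axis at bench height; its x axis points from the dial's axis to the tab, 40 mm out. The pointer's joint value at the tab is this body's yaw relative to the pallet.
- clip: open retaining clip: a steel fork 8 mm thick, 50 mm wide (y), 90 mm long (x from -68 to +22 mm of the origin), with a 19 mm slot open to its +x; at its rear an upright red tab 40 mm wide (y), 8 mm thick (x from -68 to -60 mm), its top 40 mm over the clip's underside. Loose, 150 g, lies on the pallet in a channel between two rails, slides along the pallet's x under the dial. The origin is at the underside, where the shaft's axis stands when the clip is home.
- shaft_groove (a point): on the shaft's axis at the pallet's top face, axes as the pallet's; the grooved neck is 14 mm thick. The clip is home when its origin is here: it then meets the neck and stops. At the start it is 32 to 45 mm short, towards the pallet's -x; push its red tab along the pallet's +x with a few N.
- tin: bystander: round green-lidded paste tin, 67 mm across, 37 mm high, origin at the centre of its underside.
- oiler: bystander: brown thumb oil can with a thin spout, body 72 mm, 186 mm high, origin under its body.
Not all that is in view belongs to the job. Leave any black look-alike of the stone alone.

How it is judged (in metres and radians):
On the way, in this order (a step that is already met when the one before it is completed fails the run):
1. the dial's pointer is at the orange tab (within 0.12 rad) while the clip is still open (at least 20 mm short of home) (angle between the x axis of dial_grip and the x axis of index_tab, either way round below 0.12 rad and x of clip in the frame of shaft_groove below -0.02 m), for 0.2 s.
2. the clip is home in the shaft groove (within 4 mm) with the pointer at the tab (x of clip in the frame of shaft_groove above -0.004 m and distance between clip and shaft_groove below 0.006 m and angle between the x axis of dial_grip and the x axis of index_tab, either way round below 0.12 rad), for 0.2 s.
At the end, for the whole second after the job is handed in: Every casting lies flat in its own yellow outline (centre within 12 mm, long side along it within 0.17 rad), the stone in the white one (10 mm, 0.17 rad), the pointer is at the orange tab (0.12 rad), the clip is home (4 mm); all released, at rest (all of step 2 and ((horizontal distance between casting_low and spot_1 below 0.012 m and z of casting_low in the frame of spot_1 below 0.005 m and angle between the y axis of casting_low and the x axis of pallet, either way round below 0.17 rad and angle between casting_low's own z axis and vertical below 0.08 rad and linear speed of casting_low below 0.02 m/s) or (horizontal distance between casting_low and spot_2 below 0.012 m and z of casting_low in the frame of spot_2 below 0.005 m and angle between the y axis of casting_low and the x axis of pallet, either way round below 0.17 rad and angle between casting_low's own z axis and vertical below 0.08 rad and linear speed of casting_low below 0.02 m/s) or (horizontal distance between casting_low and spot_3 below 0.012 m and z of casting_low in the frame of spot_3 below 0.005 m and angle between the y axis of casting_low and the x axis of pallet, either way round below 0.17 rad and angle between casting_low's own z axis and vertical below 0.08 rad and linear speed of casting_low below 0.02 m/s)) and ((horizontal distance between casting_mid and spot_1 below 0.012 m and z of casting_mid in the frame of spot_1 below 0.005 m and angle between the y axis of casting_mid and the x axis of pallet, either way round below 0.17 rad and angle between casting_mid's own z axis and vertical below 0.08 rad and linear speed of casting_mid below 0.02 m/s) or (horizontal distance between casting_mid and spot_2 below 0.012 m and z of casting_mid in the frame of spot_2 below 0.005 m and angle between the y axis of casting_mid and the x axis of pallet, either way round below 0.17 rad and angle between casting_mid's own z axis and vertical below 0.08 rad and linear speed of casting_mid below 0.02 m/s) or (horizontal distance between casting_mid and spot_3 below 0.012 m and z of casting_mid in the frame of spot_3 below 0.005 m and angle between the y axis of casting_mid and the x axis of pallet, either way round below 0.17 rad and angle between casting_mid's own z axis and vertical below 0.08 rad and linear speed of casting_mid below 0.02 m/s)) and ((horizontal distance between casting_high and spot_1 below 0.012 m and z of casting_high in the frame of spot_1 below 0.005 m and angle between the y axis of casting_high and the x axis of pallet, either way round below 0.17 rad and angle between casting_high's own z axis and vertical below 0.08 rad and linear speed of casting_high below 0.02 m/s) or (horizontal distance between casting_high and spot_2 below 0.012 m and z of casting_high in the frame of spot_2 below 0.005 m and angle between the y axis of casting_high and the x axis of pallet, either way round below 0.17 rad and angle between casting_high's own z axis and vertical below 0.08 rad and linear speed of casting_high below 0.02 m/s) or (horizontal distance between casting_high and spot_3 below 0.012 m and z of casting_high in the frame of spot_3 below 0.005 m and angle between the y axis of casting_high and the x axis of pallet, either way round below 0.17 rad and angle between casting_high's own z axis and vertical below 0.08 rad and linear speed of casting_high below 0.02 m/s)) and horizontal distance between stone and stone_mark below 0.01 m and z of stone in the frame of stone_mark below 0.005 m and angle between the y axis of stone and the y axis of pallet, either way round below 0.17 rad and angle between stone's own z axis and vertical below 0.08 rad and linear speed of each of stone, clip below 0.02 m/s); the robot touches nothing.
It fails at once if the paste tin is moved by more than 20 mm or tipped (distance of tin from where it was at the start of the episode above 0.02 m or angle between tin's own z axis and vertical above 0.3 rad).
It fails at once if the oil can is moved by more than 20 mm or tipped (distance of oiler from where it was at the start of the episode above 0.02 m or angle between oiler's own z axis and vertical above 0.3 rad).
Of casting_low, casting_mid, casting_high only 2 to 3 are there at a start; the rules pass over those that are not, and their reading is None.
At some moment in a run one of casting_low, casting_mid, casting_high, stone may be knocked a few centimetres aside while the robot is not near it.
It also fails if it takes over 210 s, if anything falls off the work surface, if the arm or the gripper's body presses on something with over 40 N, if the wrist force passes 120 N, or if a joint passes its speed limit or range.

## Working session

There is one attempt and no reset: what is moved stays moved. The work goes in short steps, Python scripts to look and compute and a tool call to move; the robot and the scene stay as the last step left them, time stands still between calls to the robot, and variables do not carry over. Pictures are saved under pics/ and viewed, about 12 in all and at most 16, crops included, and the job is handed in when it is done.

Besides the shell and the picture viewer there is one more tool, called after "Emit:" in YAML: its name, and indented under it one key for each argument. apply_moves: Moves the arm, as the interface text tells. Its arguments: {"type":"object","properties":{"targets":{"type":"array"},"jaw":{"type":"number"}},"required":["targets"]}

```bash
ls; mkdir -p pics; python3 - <<'E'
from cell import *
import cv2
s=read_state();print(s)
for n in("scene","top"):
    c=calibration(n);print(n,c)
    cv2.imwrite(f"pics/{n}0.png",cv2.resize(get_image(n)[:,:,::-1],(800,600),interpolation=cv2.INTER_CUBIC))
E
```

```text
pics
{'clock': 0.0, 'qpos': array([-1.40983667,  0.62937411,  0.03840946,  1.51839457, -0.02696642,
        0.99628715, -0.02001242]), 'qd': array([-0.0002088 ,  0.00014647,  0.00019244,  0.00164266,  0.00059212,
        0.00233985,  0.0001787 ]), 'tau': array([-1.15976542e-03, -5.63409054e+01,  1.22619811e+00, -1.93444330e+01,
        1.10796152e-02,  1.06163911e-02,  7.76333877e-06]), 'eef_pos': array([145.95376215, 632.74528989, 230.36187292]), 'tool_rot': array([-1.57274195e+00, -3.67803220e-05, -2.26728087e-01]), 'force': array([-0.35950902, -1.45650989, -1.39129036]), 'torque': array([ 0.04925652,  0.04048051, -0.01244923]), 'width': 85.55586526573924}
scene {'fx': 402.6286305037296, 'fy': 402.6286305037296, 'cx': 276.6595395101524, 'cy': 208.95685791759513, 'k1': -0.04910895085441745, 'world_from_camera': array([[ 6.53046484e-01, -5.61598671e-01,  5.08072064e-01,
         6.61564432e+01],
       [-7.57107997e-01, -4.68349174e-01,  4.55452008e-01,
        -4.12326879e+02],
       [-1.78261108e-02, -6.82096755e-01, -7.31044627e-01,
         8.17859409e+02],
       [ 0.00000000e+00,  0.00000000e+00,  0.00000000e+00,
         1.00000000e+00]])}
top {'fx': 469.3599321655245, 'fy': 469.3599321655245, 'cx': 278.00144121772485, 'cy': 215.20923514287304, 'k1': -0.08050719448946224, 'world_from_camera': array([[-2.12611968e-02, -9.98268467e-01,  5.48455030e-02,
         5.20747385e+02],
       [-9.99771629e-01,  2.13474667e-02,  9.87529422e-04,
         3.42035639e+01],
       [-2.15663203e-03, -5.48119819e-02, -9.98494364e-01,
         1.14294209e+03],
       [ 0.00000000e+00,  0.00000000e+00,  0.00000000e+00,
         1.00000000e+00]])}
```

View pics/top0.png

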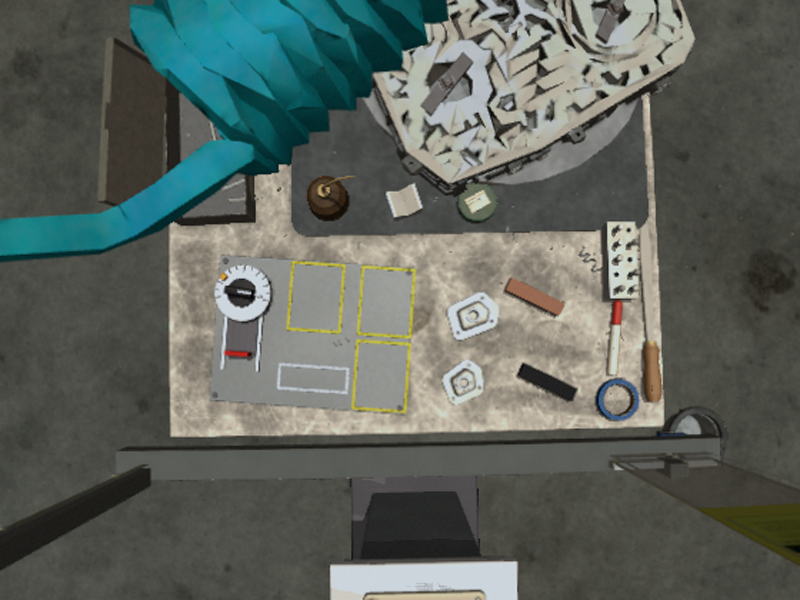

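View pics/scene0.png

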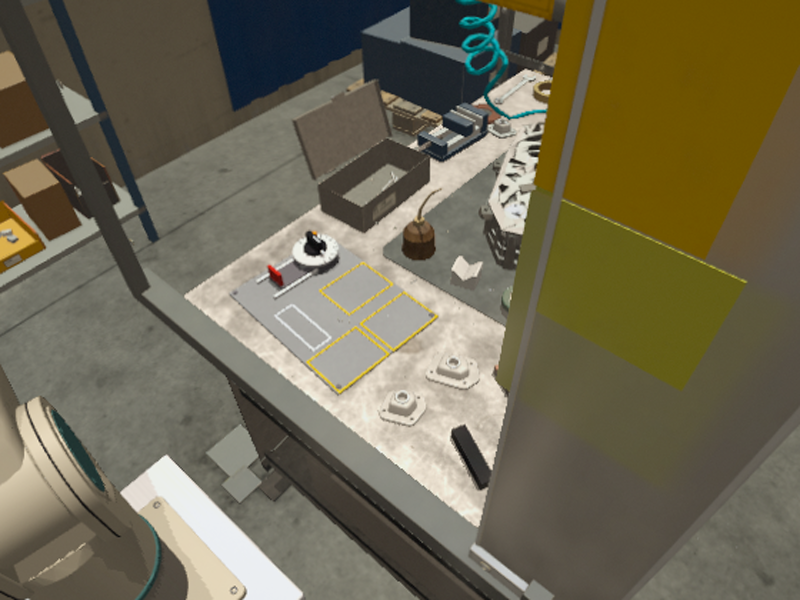

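The top view shows the pallet at left. Its dial is at (242,293) and the red tab at (238,354). Two castings lie at (472,316) and (462,382), and the stone is at (535,296) with its black look-alike at (547,381). The tin is at (478,201) and the oiler at (327,198). Next I'll make rectified crops.

```bash
cat > h.py <<'E'
from cell import *
import numpy as np, cv2
def proj(n,P):
    c=calibration(n);T=np.linalg.inv(c["world_from_camera"])
    K=np.array([[c["fx"],0,c["cx"]],[0,c["fy"],c["cy"]],[0,0,1]])
    p,_=cv2.projectPoints(np.asarray(P,float).reshape(-1,1,3),cv2.Rodrigues(T[:3,:3])[0],T[:3,3],K,np.array([c["k1"],0,0,0]))
    return p.reshape(-1,2)
def rect(img,n,x0,x1,y0,y1,z,s,grid=50):
    "world map: up = +x, left = +y, s px per mm, lines every grid mm"
    h,w=int((x1-x0)*s),int((y1-y0)*s)
    v,u=np.mgrid[:h,:w]
    P=np.stack([x1-v/s,y1-u/s,np.full(v.shape,z)],-1)
    m=proj(n,P).reshape(h,w,2).astype(np.float32)
    o=cv2.remap(np.ascontiguousarray(img[:,:,::-1]),m,None,cv2.INTER_CUBIC)
    for g in range(int(np.ceil(x0/grid))*grid,int(x1),grid):
        r=int((x1-g)*s);cv2.line(o,(0,r),(w,r),(255,0,255),1);cv2.putText(o,str(g),(0,r-2),0,.4,(0,0,255),1)
    for g in range(int(np.ceil(y0/grid))*grid,int(y1),grid):
        r=int((y1-g)*s);cv2.line(o,(r,0),(r,h),(255,0,255),1);cv2.putText(o,str(g),(r+2,10),0,.4,(0,0,255),1)
    return o
E
python3 - <<'E'
from h import *
i=get_image("top")
cv2.imwrite("pics/a.png",rect(i,"top",330,640,20,390,6,2))
cv2.imwrite("pics/b.png",rect(i,"top",370,600,-260,0,7,3))
E
```

```text
(no output)
```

View pics/a.png

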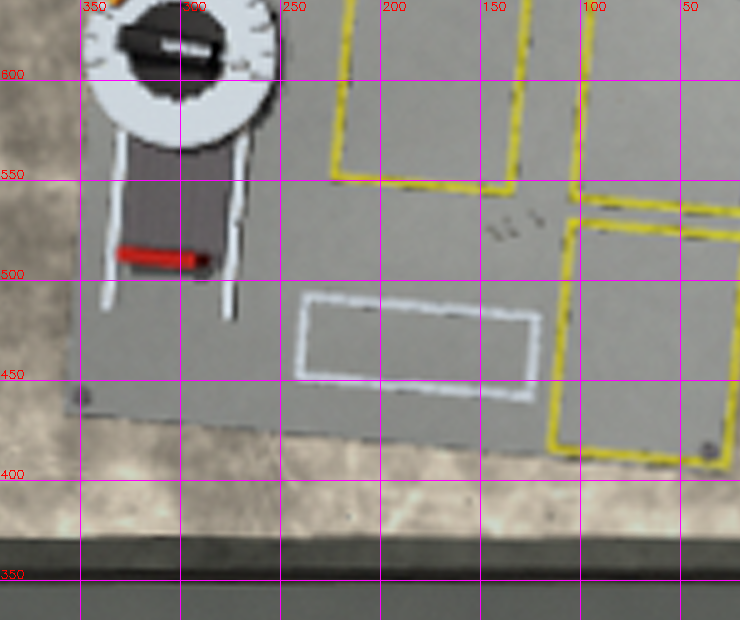

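View pics/b.png

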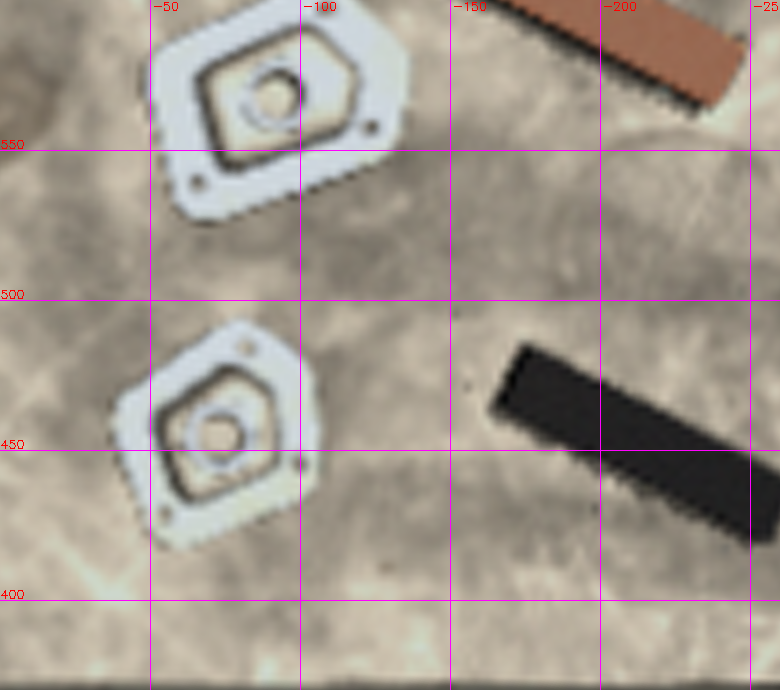

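The pallet is yawed about -0.09 rad, with the white outline centred near (467,181). I need the parts that were cut off, so I'll shift the windows.

```bash
python3 - <<'E'
from h import *
i=get_image("top")
cv2.imwrite("pics/c.png",rect(i,"top",400,690,0,380,6,2))
o=rect(i,"top",410,620,-150,-20,7,2.8);p=rect(i,"top",510,620,-270,-140,22,2.8)
q=rect(i,"top",530,640,235,365,40,2.8)
o2=np.zeros((588,740,3),np.uint8);o2[:,:364]=o;o2[:308,376:740]=p[:308];
o2[308-28:588,376:740]=cv2.resize(q,(364,308))
cv2.imwrite("pics/d.png",o2)
E
```

```text
(no output)
```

View pics/c.png

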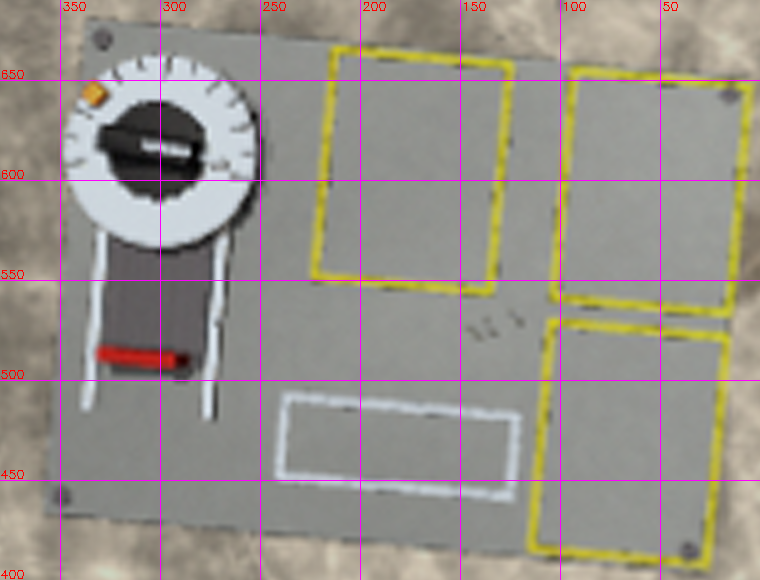

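View pics/d.png

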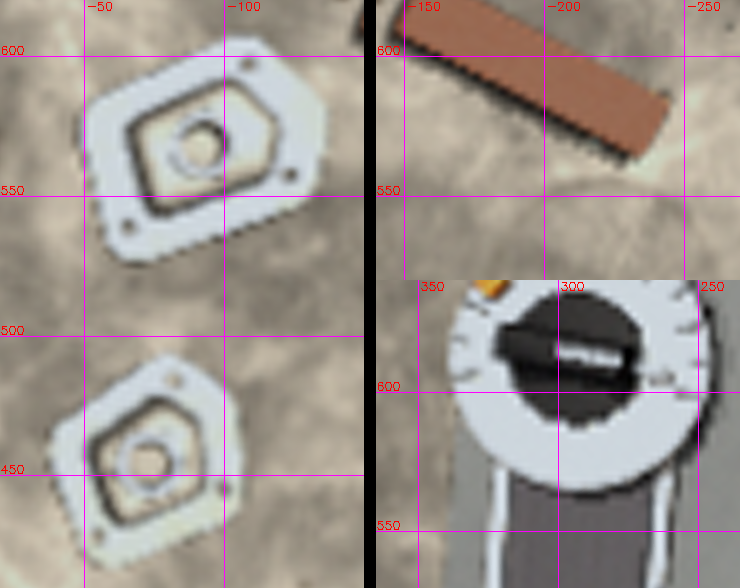

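Pallet fit from the crops, with spot spacings of 126.2 and 119.5 mm as they should be:

| Feature | Position or angle |
|---|---|
| Pallet yaw | about -0.087 rad |
| spot_2 | (594, 54.6) |
| spot_1 | (468, 65) |
| spot_3 | (605, 173.6) |
| stone_mark | (467, 180) |
| Dial axis | about (612.5, 294) |
| Pointer | world angle about -1.74 |
| Tab | world angle about 0.82 |

The castings have irregular outlines, so I'll measure their extents by segmentation.

```bash
python3 - <<'E'
from h import *
i=get_image("top")
def blob(x0,x1,y0,y1,z,f,s=4):
    o=rect(i,"top",x0,x1,y0,y1,z,s,10000)[:,:,::-1].astype(int)
    m=f(o[...,0],o[...,1],o[...,2]).astype(np.uint8)
    cs,_=cv2.findContours(m,0,1); c=max(cs,key=cv2.contourArea)[:,0]
    return np.c_[x1-c[:,1]/s,y1-c[:,0]/s]
def fit(n,P):
    hh=cv2.convexHull(P.astype(np.float32))[:,0]
    print(n,"poly",np.round(cv2.approxPolyDP(hh[:,None],2,True)[:,0],0).tolist(),"minrect",cv2.minAreaRect(P.astype(np.float32)))
    for d in range(8,34,3):
        a=np.radians(d);ex=np.array([np.cos(a),np.sin(a)]);ey=np.array([-np.sin(a),np.cos(a)])
        A=hh@ex;B=hh@ey;c=(A.max()+A.min())/2*ex+(B.max()+B.min())/2*ey
        print(d,round(np.ptp(A),1),round(np.ptp(B),1),c.round(1))
fl=lambda r,g,b:(b>r-5)&(b>130)
fit("hi",blob(510,625,-150,-35,7,fl));fit("mid",blob(410,505,-125,-25,7,fl))
S=blob(530,640,-260,-120,22,lambda r,g,b:(r-b>45)&(r<200));print("stone",cv2.minAreaRect(S.astype(np.float32)))
T=blob(620,670,290,345,44,lambda r,g,b:(r-b>90));print("tab",cv2.minAreaRect(T.astype(np.float32)))
D=blob(580,640,260,330,44,lambda r,g,b:(r<90));print("disc",cv2.minAreaRect(D.astype(np.float32)),cv2.minEnclosingCircle(D.astype(np.float32)))
R=blob(480,540,270,330,46,lambda r,g,b:(r-b>90));print("redtab",cv2.minAreaRect(R.astype(np.float32)))
E
```

```text
hi poly [[606.0, -113.0], [607.0, -101.0], [582.0, -51.0], [568.0, -48.0], [534.0, -58.0], [528.0, -63.0], [527.0, -74.0], [536.0, -101.0], [551.0, -131.0], [580.0, -136.0]] minrect ((567.12158203125, -92.21746826171875), (65.463623046875, 90.82974243164062), 24.44395637512207)
8 75.5 89.0 [568.1 -93.1]
11 73.3 88.8 [568.3 -93.4]
14 70.9 88.4 [568.7 -93.5]
17 68.4 88.9 [568.9 -93.2]
20 66.6 89.8 [568.5 -92.6]
23 65.8 90.6 [567.6 -92.3]
26 66.2 91.1 [567.  -91.9]
29 68.1 91.3 [566.9 -91.3]
32 70.3 91.3 [566.6 -90.8]
mid poly [[494.0, -82.0], [489.0, -69.0], [466.0, -38.0], [452.0, -38.0], [440.0, -43.0], [418.0, -60.0], [432.0, -95.0], [450.0, -106.0], [479.0, -102.0]] minrect ((456.5155944824219, -73.70545959472656), (63.78757858276367, 69.87767791748047), 25.70995330810547)
8 72.2 68.7 [456.5 -72.1]
11 70.5 69.0 [456.7 -72.3]
14 68.8 69.2 [456.9 -72.6]
17 67.0 69.3 [457.2 -72.8]
20 65.6 69.2 [457.2 -73.1]
23 64.2 69.4 [457.1 -73.4]
26 63.7 70.0 [456.5 -73.7]
29 63.2 70.7 [455.9 -74. ]
32 62.9 71.4 [455.4 -74.2]
stone ((596.5735473632812, -195.84365844726562), (100.68238830566406, 24.53423500061035), 62.431461334228516)
tab ((639.6459350585938, 323.1855163574219), (9.282883644104004, 9.013814926147461), 47.72631072998047)
disc ((612.2945556640625, 292.4041442871094), (47.73762512207031, 47.55887222290039), 33.20656967163086) ((612.3333129882812, 295.25), 26.662866592407227)
redtab ((511.7145690917969, 302.0339050292969), (38.22093963623047, 7.694840908050537), 85.27554321289062)
```

Fits: the upper casting is 91x65, so it is casting_low, at (567.5,-92.2) with its short axis at 23.5°. The lower one is about 71x64, so casting_mid, at (457,-73.4), 23°. casting_high is absent. The stone is at (596.6,-195.8) with its y axis yawed -27.6°. Next I draw the arm in and swing past the post.

Emit:
apply_moves:
  targets:
    - [0,0,-0.95,0,0,0]
    - [0,0,-0.95,0,0,0]
    - [0,0,-0.95,0,0,0]
    - [0,0,-0.95,0,0,0]
    - [0,0,-0.95,0,0,0]
    - [0,0,-0.75,0,0,0]
    - [0,0,0,0,0,0]

```text
clock: 1.12
eef_pos: [96.2, 416.8, 231.5]
tool_rot: [-1.572, 0.0, -0.227]
force: [0.5, 0.3, -0.2]
width: 85.5
```

Emit:
apply_moves:
  targets:
    - [0.936,0,-0.041,0,0.625,0]
    - [0.936,0,-0.041,0,0.625,0]
    - [0.936,0,-0.041,0,0.625,0]
    - [0.936,0,-0.041,0,0.625,0]
    - [0.936,0,-0.041,0,0.625,0]
    - [0.936,0,-0.041,0,0.625,0]
    - [0.936,0,-0.041,0,0.625,0]
    - [0.936,0,-0.041,0,0.625,0]
    - [0.936,0,-0.041,0,0.625,0]
    - [0.936,0,-0.041,0,0.625,0]
    - [0.936,0,-0.041,0,0.625,0]
    - [0,0,0,0,0,0]

```text
clock: 2.62
eef_pos: [400.5, 159.2, 231.6]
tool_rot: [-1.569, -0.001, -1.192]
force: [0.2, -0.1, 0.5]
width: 85.3
```

```bash
cat >> h.py <<'E'
from scipy.spatial.transform import Rotation as Ro
def goal(x,y,z,yaw):
    "turn first, then shift along the turned tool axes (40 mm / 8 deg units)"
    s=read_state();R0=Ro.from_euler("xyz",s["tool_rot"]);R1=Ro.from_euler("xyz",[-np.pi/2,0,yaw])
    p=s["eef_pos"]
    t=(R0.inv()*R1).as_rotvec()/np.radians(8);d=R1.inv().apply(np.array([x,y,z])-p)/40
    d0=R0.inv().apply(np.array([x,y,z])-p)/40
    print("t",round(s["clock"],1),"pos",p.round(1),"rpy",s["tool_rot"].round(3),"F",s["force"].round(1),"w",round(s["width"],1),"q",s["qpos"].round(2))
    print("turn",t.round(2),"shift after turn",d.round(2),"shift in present axes",d0.round(2))
E
python3 -c "
from h import *
goal(457,-73.4,120,-1.17)"
```

```text
t 2.6 pos [400.5 159.2 231.6] rpy [-1.569e+00 -1.000e-03 -1.192e+00] F [ 0.2 -0.1  0.5] w 85.3 q [-0.73  0.34  0.38  2.1  -0.18  0.73  0.14]
turn [-0.01 -0.16  0.01] shift after turn [ 5.91  2.79 -0.97] shift in present axes [ 5.92  2.8  -0.84]
```

Emit:
apply_moves:
  targets:
    - [0.74,0.35,-0.12,0,-0.16,0]
    - [0.74,0.35,-0.12,0,0,0]
    - [0.74,0.35,-0.12,0,0,0]
    - [0.74,0.35,-0.12,0,0,0]
    - [0.74,0.35,-0.12,0,0,0]
    - [0.74,0.35,-0.12,0,0,0]
    - [0.74,0.35,-0.12,0,0,0]
    - [0.73,0.34,-0.13,0,0,0]
    - [0,0,0,0,0,0]
    - [0,0,0,0,0,0]

```text
clock: 3.88
eef_pos: [455.8, -70.0, 119.6]
tool_rot: [-1.571, 0.001, -1.163]
force: [-0.1, -0.2, -0.5]
width: 85.3
```

```bash
python3 -c "
from h import *
goal(457,-73.4,4,-1.17)
i=get_image('top');s=get_image('scene')
o=np.zeros((560,800,3),np.uint8)
o[:480,:300]=rect(i,'top',400,640,-160,-10,7,2)
z=cv2.resize(s[200:340,240:400,::-1],(480,420),interpolation=2);o[:420,310:790]=z
cv2.imwrite('pics/e.png',o)"
```

```text
t 3.9 pos [455.8 -70.  119.6] rpy [-1.571e+00  1.000e-03 -1.163e+00] F [-0.1 -0.2 -0.5] w 85.3 q [-0.08  0.56  0.24  2.14 -0.29  0.47  0.8 ]
turn [-0.    0.05 -0.01] shift after turn [ 0.09  2.89 -0.01] shift in present axes [ 0.09  2.89 -0.01]
```

View pics/e.png

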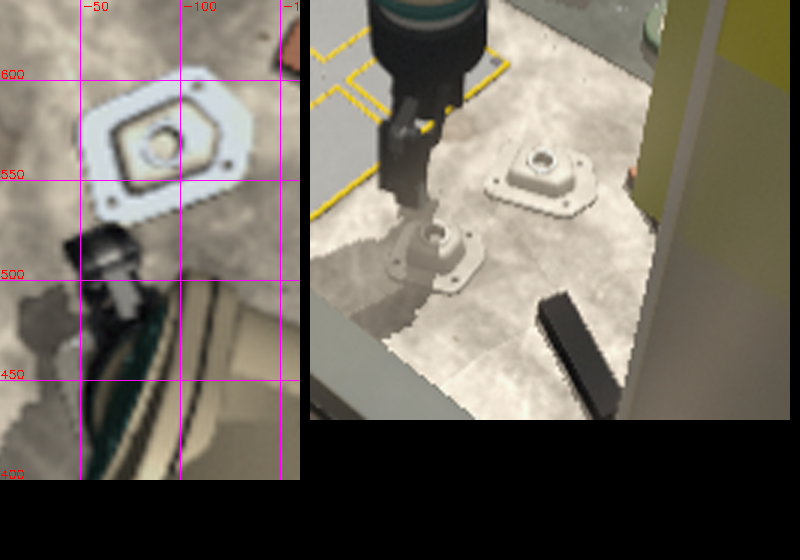

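The castings have not moved and the jaws stand over the lower casting. Going down.

Emit:
apply_moves:
  targets:
    - [0.09,0.6,0,0,0,0]
    - [0,0.6,0,0,0,0]
    - [0,0.5,0,0,0,0]
    - [0,0.5,0,0,0,0]
    - [0,0.3,0,0,0,0]
    - [0,0.2,0,0,0,0]
    - [0,0.15,0,0,0,0]
    - [0,0,0,0,0,0]
    - [0,0,0,0,0,0]

```text
clock: 5.1
eef_pos: [457.3, -73.9, 6.1]
tool_rot: [-1.57, -0.0, -1.163]
force: [1.0, -0.9, -0.4]
width: 85.4
```

Emit:
apply_moves:
  targets:
    - [0,0,0,0,0,0]
    - [0,0,0,0,0,0]
    - [0,0,0,0,0,0]
    - [0,0,0,0,0,0]
    - [0,0,0,0,0,0]
    - [0,0,0,0,0,0]
    - [0,0,0,0,0,0]
    - [0,0,0,0,0,0]
  jaw: -1

```text
clock: 6.1
eef_pos: [456.7, -74.8, 6.4]
tool_rot: [-1.57, 0.0, -1.165]
force: [-1.7, 0.5, 9.3]
width: 35.5
```

The width of 35.5 means the swinging pads closed on the dome just above the flange. That's an allowed grip, so I'll test-lift it.

Emit:
apply_moves:
  targets:
    - [0,-0.2,0,0,0,0]
    - [0,-0.3,0,0,0,0]
    - [0,-0.4,0,0,0,0]
    - [0,-0.6,0,0,0,0]
    - [0,-0.6,0,0,0,0]
    - [0,-0.4,0,0,0,0]
    - [0,0,0,0,0,0]
    - [0,0,0,0,0,0]

```text
clock: 7.1
eef_pos: [456.6, -74.2, 105.5]
tool_rot: [-1.571, 0.001, -1.164]
force: [-0.0, -0.2, -2.8]
width: 35.4
```

```bash
python3 -c "
from h import *
goal(468.3,65,100,-0.085)
s=get_image('scene')
cv2.imwrite('pics/f.png',cv2.resize(s[160:320,240:400,::-1],(480,480),interpolation=2))"
```

```text
t 7.1 pos [456.6 -74.2 105.5] rpy [-1.571e+00  1.000e-03 -1.164e+00] F [-0.  -0.2 -2.8] w 35.4 q [-0.24  0.64  0.5   2.15 -0.64  0.5   1.16]
turn [ 0.   -7.73 -0.01] shift after turn [-0.    0.14  3.49] shift in present axes [-3.08  0.14  1.65]
```

View pics/f.png

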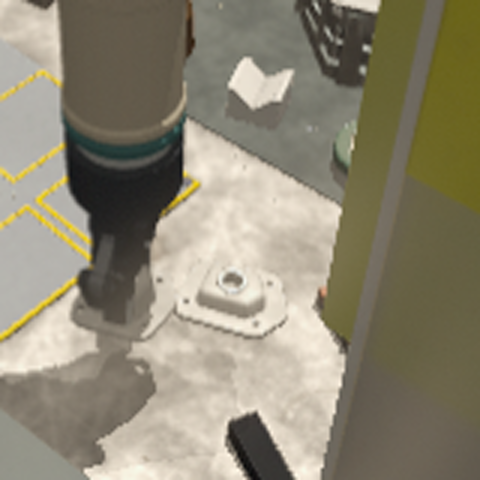

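Held level at 105 mm with 2.8 N of weight. Turning and carrying it to spot_1.

Emit:
apply_moves:
  targets:
    - [0,0,0,0,-0.86,0]
    - [0,0,0,0,-0.86,0]
    - [0,0,0,0,-0.86,0]
    - [0,0,0,0,-0.86,0]
    - [0,0,0,0,-0.86,0]
    - [0,0,0,0,-0.86,0]
    - [0,0,0,0,-0.86,0]
    - [0,0,0,0,-0.86,0]
    - [0,0,0,0,-0.85,0]

```text
clock: 8.28
eef_pos: [456.3, -74.7, 105.0]
tool_rot: [-1.571, 0.002, -0.082]
force: [-0.3, -0.8, -1.4]
width: 35.4
```

Emit:
apply_moves:
  targets:
    - [0,0,0.5,0,0,0]
    - [0,0,0.7,0,0,0]
    - [0,0,0.7,0,0,0]
    - [0,0,0.7,0,0,0]
    - [0,0,0.5,0,0,0]
    - [0,0,0.39,0,0,0]
    - [0,0,0,0,0,0]
    - [0,0,0,0,0,0]
    - [0,0,0,0,0,0]

```text
clock: 9.4
eef_pos: [468.7, 63.4, 105.7]
tool_rot: [-1.571, 0.0, -0.087]
force: [0.1, 0.5, -3.2]
width: 35.7
```

```bash
python3 -c "
from h import *
goal(468.3,65,14,-0.085)"
```

```text
t 9.4 pos [468.7  63.4 105.7] rpy [-1.571  0.    -0.087] F [ 0.1  0.5 -3.2] w 35.7 q [-0.37  0.6   0.25  2.12 -0.33  0.45  1.62]
turn [ 0.   -0.01 -0.  ] shift after turn [-0.01  2.29  0.04] shift in present axes [-0.01  2.29  0.04]
```

Emit:
apply_moves:
  targets:
    - [0,0.6,0.04,0,0,0]
    - [0,0.6,0,0,0,0]
    - [0,0.5,0,0,0,0]
    - [0,0.35,0,0,0,0]
    - [0,0.2,0,0,0,0]
    - [0,0.06,0,0,0,0]
    - [0,0,0,0,0,0]
    - [0,0,0,0,0,0]

```text
clock: 10.4
eef_pos: [469.2, 66.1, 13.6]
tool_rot: [-1.571, -0.001, -0.085]
force: [-0.1, -0.1, -1.8]
width: 35.4
```

Emit:
apply_moves:
  targets:
    - [0,0,0,0,0,0]
    - [0,0,0,0,0,0]
    - [0,0,0,0,0,0]
    - [0,0,0,0,0,0]
    - [0,0,0,0,0,0]
    - [0,-0.3,0,0,0,0]
    - [0,-0.6,0,0,0,0]
    - [0,-0.8,0,0,0,0]
    - [0,-0.9,0,0,0,0]
    - [0,0,0,0,0,0]
    - [0,0,0,0,0,0]
  jaw: 1

```text
clock: 11.78
eef_pos: [468.6, 66.3, 117.4]
tool_rot: [-1.57, 0.0, -0.085]
force: [0.8, 0.0, -0.2]
width: 85.5
```

```bash
python3 -c "
from h import *
goal(567.5,-92.2,110,-1.16)"
```

```text
t 11.8 pos [468.6  66.3 117.4] rpy [-1.57   0.    -0.085] F [ 0.8  0.  -0.2] w 85.5 q [-0.43  0.59  0.33  2.11 -0.39  0.5   1.69]
turn [-0.   7.7 -0. ] shift after turn [4.62 0.19 0.68] shift in present axes [ 2.8   0.18 -3.74]
```

Emit:
apply_moves:
  targets:
    - [0,0,0,0,0.86,0]
    - [0,0,0,0,0.86,0]
    - [0,0,0,0,0.86,0]
    - [0,0,0,0,0.86,0]
    - [0,0,0,0,0.86,0]
    - [0,0,0,0,0.86,0]
    - [0,0,0,0,0.86,0]
    - [0,0,0,0,0.86,0]
    - [0,0,0,0,0.82,0]

```text
clock: 12.9
eef_pos: [468.0, 65.9, 116.2]
tool_rot: [-1.574, 0.0, -1.164]
force: [-0.5, 0.1, -0.3]
width: 85.5
```

Emit:
apply_moves:
  targets:
    - [0.7,0,0.1,0,0,0]
    - [0.8,0,0.1,0,0,0]
    - [0.8,0,0.1,0,0,0]
    - [0.8,0,0.1,0,0,0]
    - [0.8,0,0.1,0,0,0]
    - [0.72,0,0.18,0,0,0]
    - [0,0,0,0,0,0]
    - [0,0,0,0,0,0]
    - [0,0,0,0,0,0]

```text
clock: 14.02
eef_pos: [566.7, -91.2, 116.7]
tool_rot: [-1.572, 0.002, -1.159]
force: [-0.7, 0.4, 0.8]
width: 85.6
```

```bash
python3 -c "
from h import *
goal(567.5,-92.2,6,-1.16)
i=get_image('top')
cv2.imwrite('pics/g.png',rect(i,'top',400,620,-150,150,8,2.5))"
```

```text
t 14.0 pos [566.7 -91.2 116.7] rpy [-1.572  0.002 -1.159] F [-0.7  0.4  0.8] w 85.6 q [-0.27  0.76  0.63  1.85 -0.64  0.75  1.13]
turn [ 0.01  0.01 -0.01] shift after turn [0.03 2.77 0.01] shift in present axes [0.04 2.77 0.01]
```

View pics/g.png

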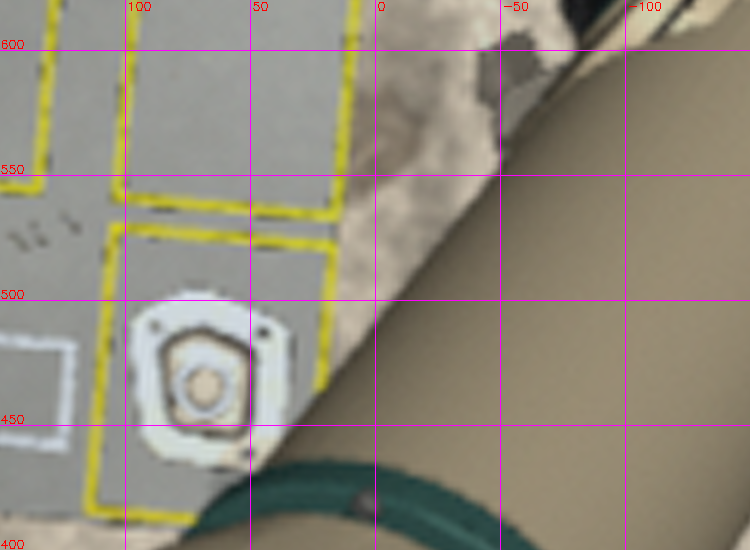

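casting_mid sits well in spot_1: y from 34 to 97 and x from about 432 to 502, so centred near (467,65). Now I grip casting_low.

Emit:
apply_moves:
  targets:
    - [0.03,0.6,0,0,0,0]
    - [0,0.6,0,0,0,0]
    - [0,0.5,0,0,0,0]
    - [0,0.5,0,0,0,0]
    - [0,0.3,0,0,0,0]
    - [0,0.22,0,0,0,0]
    - [0,0,0,0,0,0]
    - [0,0,0,0,0,0]
    - [0,0,0,0,0,0]

```text
clock: 15.2
eef_pos: [568.5, -93.7, 9.1]
tool_rot: [-1.57, -0.001, -1.16]
force: [-0.0, 1.0, -0.6]
width: 85.5
```

Emit:
apply_moves:
  targets:
    - [0,0,0,0,0,0]
    - [0,0,0,0,0,0]
    - [0,0,0,0,0,0]
    - [0,0,0,0,0,0]
    - [0,0,0,0,0,0]
    - [0,0,0,0,0,0]
    - [0,0,0,0,0,0]
    - [0,0,0,0,0,0]
  jaw: -1

```text
clock: 16.2
eef_pos: [568.3, -93.6, 9.1]
tool_rot: [-1.57, 0.0, -1.16]
force: [-1.7, 1.0, 5.9]
width: 34.8
```

Emit:
apply_moves:
  targets:
    - [0,-0.2,0,0,0,0]
    - [0,-0.3,0,0,0,0]
    - [0,-0.4,0,0,0,0]
    - [0,-0.6,0,0,0,0]
    - [0,-0.6,0,0,0,0]
    - [0,-0.4,0,0,0,0]
    - [0,0,0,0,0,0]
    - [0,0,0,0,0,0]

```text
clock: 17.2
eef_pos: [567.6, -93.2, 108.0]
tool_rot: [-1.572, 0.001, -1.16]
force: [-0.8, -0.3, -2.8]
width: 34.7
```

```bash
python3 -c "
from h import *
goal(594,54.6,100,-0.085)
"
```

```text
t 17.2 pos [567.6 -93.2 108. ] rpy [-1.572e+00  1.000e-03 -1.160e+00] F [-0.8 -0.3 -2.8] w 34.7 q [-0.26  0.78  0.62  1.85 -0.66  0.73  1.14]
turn [ 0.   -7.7  -0.01] shift after turn [0.34 0.2  3.74] shift in present axes [-3.12  0.2   2.08]
```

Emit:
apply_moves:
  targets:
    - [0,0,0,0,-0.86,0]
    - [0,0,0,0,-0.86,0]
    - [0,0,0,0,-0.86,0]
    - [0,0,0,0,-0.86,0]
    - [0,0,0,0,-0.86,0]
    - [0,0,0,0,-0.86,0]
    - [0,0,0,0,-0.86,0]
    - [0,0,0,0,-0.86,0]
    - [0,0,0,0,-0.82,0]

```text
clock: 18.32
eef_pos: [567.2, -93.5, 107.4]
tool_rot: [-1.571, 0.002, -0.081]
force: [0.3, -0.0, -2.3]
width: 34.7
```

Emit:
apply_moves:
  targets:
    - [0.05,0,0.5,0,0,0]
    - [0.06,0,0.7,0,0,0]
    - [0.06,0,0.7,0,0,0]
    - [0.06,0,0.7,0,0,0]
    - [0.06,0,0.7,0,0,0]
    - [0.05,0,0.44,0,0,0]
    - [0,0,0,0,0,0]
    - [0,0,0,0,0,0]
    - [0,0,0,0,0,0]

```text
clock: 19.45
eef_pos: [594.2, 52.5, 108.6]
tool_rot: [-1.572, 0.0, -0.088]
force: [-0.2, 0.4, -2.3]
width: 35.2
```

```bash
python3 -c "
from h import *
goal(594,54.6,16,-0.085)"
```

```text
t 19.4 pos [594.2  52.5 108.6] rpy [-1.572  0.    -0.088] F [-0.2  0.4 -2.3] w 35.2 q [-0.36  0.74  0.36  1.79 -0.38  0.69  1.7 ]
turn [ 0.01 -0.02 -0.  ] shift after turn [-0.01  2.31  0.05] shift in present axes [-0.01  2.31  0.05]
```

Emit:
apply_moves:
  targets:
    - [0,0.6,0.03,0,0,0]
    - [0,0.6,0,0,0,0]
    - [0,0.5,0,0,0,0]
    - [0,0.35,0,0,0,0]
    - [0,0.2,0,0,0,0]
    - [0,0.06,0,0,0,0]
    - [0,0,0,0,0,0]
    - [0,0,0,0,0,0]

```text
clock: 20.45
eef_pos: [594.9, 55.6, 16.7]
tool_rot: [-1.571, -0.001, -0.085]
force: [-0.5, -0.1, -2.0]
width: 35.1
```

Emit:
apply_moves:
  targets:
    - [0,0,0,0,0,0]
    - [0,0,0,0,0,0]
    - [0,0,0,0,0,0]
    - [0,0,0,0,0,0]
    - [0,0,0,0,0,0]
    - [0,-0.3,0,0,0,0]
    - [0,-0.6,0,0,0,0]
    - [0,-0.8,0,0,0,0]
    - [0,-0.9,0,0,0,0]
    - [0,0,0,0,0,0]
    - [0,0,0,0,0,0]
  jaw: 1

```text
clock: 21.82
eef_pos: [594.2, 55.7, 120.3]
tool_rot: [-1.57, 0.0, -0.085]
force: [0.0, -0.7, -0.3]
width: 85.3
```

```bash
python3 -c "
from h import *
goal(596.6,-195.8,120,-0.48)
goal(596.6,-195.8,120,-2.052)"
```

```text
t 21.8 pos [594.2  55.7 120.3] rpy [-1.57   0.    -0.085] F [ 0.  -0.7 -0.3] w 85.3 q [-0.37  0.72  0.37  1.78 -0.37  0.71  1.69]
turn [-0.    2.83 -0.  ] shift after turn [ 2.96  0.01 -5.55] shift in present axes [ 0.59  0.   -6.26]
t 21.8 pos [594.2  55.7 120.3] rpy [-1.57   0.    -0.085] F [ 0.  -0.7 -0.3] w 85.3 q [-0.37  0.72  0.37  1.78 -0.37  0.71  1.69]
turn [-0.   14.09 -0.  ] shift after turn [5.55 0.01 2.96] shift in present axes [ 0.59  0.   -6.26]
```

```bash
cat >> h.py <<'E'
def blob(i,x0,x1,y0,y1,z,f,s=4):
    o=rect(i,"top",x0,x1,y0,y1,z,s,10000)[:,:,::-1].astype(int)
    m=f(o[...,0],o[...,1],o[...,2]).astype(np.uint8)
    cs,_=cv2.findContours(m,0,1); c=max(cs,key=cv2.contourArea)[:,0]
    return np.c_[x1-c[:,1]/s,y1-c[:,0]/s].astype(np.float32)
red=lambda r,g,b:(r-b>45)&(r<200)
E
python3 -c "
from h import *
i=get_image('top');print(cv2.minAreaRect(blob(i,530,640,-260,-120,22,red)))"
```

```text
((596.5836181640625, -195.78948974609375), (100.57543182373047, 24.575695037841797), 62.425437927246094)
```

Emit:
apply_moves:
  targets:
    - [0.05,0,-0.6,0,0.9,0]
    - [0,0,0,0,0.9,0]
    - [0,0,0,0,1,0]
    - [0,0,0,0,1,0]
    - [0,0,0,0,1,0]
    - [0,0,0,0,1,0]
    - [0,0,0,0,1,0]
    - [0,0,0,0,1,0]
    - [0,0,0,0,1,0]
    - [0,0,0,0,1,0]
    - [0,0,0,0,1,0]
    - [0,0,0,0,1,0]

```text
clock: 23.38
eef_pos: [593.5, 31.4, 118.8]
tool_rot: [-1.573, -0.001, -1.737]
force: [-0.4, 0.2, 0.3]
width: 85.7
```

Emit:
apply_moves:
  targets:
    - [0,0,0,0,1,0]
    - [0,0,0,0,1,0]
    - [0,0,0,0,0.29,0]
    - [0,0,0,0,0,0]

```text
clock: 23.88
eef_pos: [594.0, 31.4, 119.4]
tool_rot: [-1.572, -0.001, -2.051]
force: [0.4, -0.3, 0.4]
width: 85.5
```

```bash
python3 -c "
from h import *
goal(596.6,-195.8,80,-2.052)"
```

```text
t 23.9 pos [594.   31.4 119.4] rpy [-1.572e+00 -1.000e-03 -2.051e+00] F [ 0.4 -0.3  0.4] w 85.5 q [-0.61  0.88  0.89  1.79 -0.86  0.92  0.2 ]
turn [0.01 0.01 0.01] shift after turn [5.   0.99 2.69] shift in present axes [5.01 0.99 2.68]
```

Emit:
apply_moves:
  targets:
    - [0.8,0,0.43,0,0,0]
    - [0.8,0,0.43,0,0,0]
    - [0.8,0,0.43,0,0,0]
    - [0.8,0,0.43,0,0,0]
    - [0.8,0,0.43,0,0,0]
    - [0.6,0.5,0.32,0,0,0]
    - [0.4,0.49,0.22,0,0,0]
    - [0,0,0,0,0,0]
    - [0,0,0,0,0,0]
    - [0,0,0,0,0,0]
  jaw: 0.5

```text
clock: 25.12
eef_pos: [597.8, -194.5, 81.3]
tool_rot: [-1.57, 0.001, -2.05]
force: [0.3, 0.6, 0.1]
width: 64.3
```

```bash
python3 -c "
from h import *
goal(596.6,-195.8,4,-2.052)"
```

```text
t 25.1 pos [ 597.8 -194.5   81.3] rpy [-1.57e+00  1.00e-03 -2.05e+00] F [0.3 0.6 0.1] w 64.3 q [-0.18  0.95  0.82  1.72 -0.87  0.88  0.54]
turn [-0.01  0.01 -0.01] shift after turn [ 0.04  1.93 -0.01] shift in present axes [ 0.05  1.93 -0.01]
```

Emit:
apply_moves:
  targets:
    - [0.04,0.6,0,0,0,0]
    - [0,0.6,0,0,0,0]
    - [0,0.4,0,0,0,0]
    - [0,0.2,0,0,0,0]
    - [0,0.12,0,0,0,0]
    - [0,0,0,0,0,0]
    - [0,0,0,0,0,0]

```text
clock: 26.0
eef_pos: [596.8, -197.3, 4.3]
tool_rot: [-1.57, 0.0, -2.052]
force: [-0.3, 0.0, -0.1]
width: 63.8
```

Emit:
apply_moves:
  targets:
    - [0,0,0,0,0,0]
    - [0,0,0,0,0,0]
    - [0,0,0,0,0,0]
    - [0,0,0,0,0,0]
    - [0,0,0,0,0,0]
    - [0,0,0,0,0,0]
    - [0,0,0,0,0,0]
  jaw: -1

```text
clock: 26.88
eef_pos: [596.7, -197.3, 4.2]
tool_rot: [-1.57, 0.0, -2.052]
force: [-1.0, 0.7, 6.5]
width: 22.6
```

Emit:
apply_moves:
  targets:
    - [0,-0.2,0,0,0,0]
    - [0,-0.4,0,0,0,0]
    - [0,-0.6,0,0,0,0]
    - [0,-0.6,0,0,0,0]
    - [0,-0.6,0,0,0,0]
    - [0,-0.4,0,0,0,0]
    - [0,0,0,0,0,0]
    - [0,0,0,0,0,0]

```text
clock: 27.88
eef_pos: [596.0, -196.6, 115.1]
tool_rot: [-1.572, 0.0, -2.052]
force: [0.3, 0.7, -1.9]
width: 22.4
```

```bash
python3 -c "
from h import *
goal(467,180.4,110,-1.656)"
```

```text
t 27.9 pos [ 596.  -196.6  115.1] rpy [-1.572  0.    -2.052] F [ 0.3  0.7 -1.9] w 22.4 q [-0.19  0.91  0.85  1.7  -0.83  0.94  0.51]
turn [ 0.01 -2.84 -0.  ] shift after turn [-9.12  0.13 -4.02] shift in present axes [-6.86  0.14 -7.22]
```

Emit:
apply_moves:
  targets:
    - [0,0,0,0,-0.71,0]
    - [0,0,0,0,-0.71,0]
    - [0,0,0,0,-0.71,0]
    - [0,0,0,0,-0.71,0]

```text
clock: 28.38
eef_pos: [595.6, -196.8, 114.4]
tool_rot: [-1.573, 0.0, -1.653]
force: [-0.1, -0.6, -1.9]
width: 22.7
```

Emit:
apply_moves:
  targets:
    - [-0.5,0,-0.22,0,0,0]
    - [-0.85,0,-0.37,0,0,0]
    - [-0.85,0,-0.37,0,0,0]
    - [-0.85,0,-0.37,0,0,0]
    - [-0.85,0,-0.37,0,0,0]
    - [-0.85,0,-0.37,0,0,0]
    - [-0.85,0,-0.37,0,0,0]
    - [-0.85,0,-0.37,0,0,0]
    - [-0.85,0,-0.37,0,0,0]
    - [-0.85,0,-0.37,0,0,0]
    - [-0.6,0,-0.27,0,0,0]
    - [-0.37,0,-0.2,0,0,0]

```text
clock: 29.88
eef_pos: [466.1, 181.3, 115.0]
tool_rot: [-1.572, -0.001, -1.654]
force: [-0.3, 1.0, -1.9]
width: 22.6
```

Emit:
apply_moves:
  targets:
    - [0,0,0,0,0,0]
    - [0,0,0,0,0,0]

```text
clock: 30.12
eef_pos: [467.7, 178.6, 115.8]
tool_rot: [-1.57, -0.001, -1.657]
force: [0.6, -0.1, -0.7]
width: 22.7
```

```bash
python3 -c "
from h import *
goal(467,179.2,11,-1.656)"
```

```text
t 30.1 pos [467.7 178.6 115.8] rpy [-1.570e+00 -1.000e-03 -1.657e+00] F [ 0.6 -0.1 -0.7] w 22.7 q [-0.93  0.75  0.81  2.05 -0.85  0.71  0.34]
turn [-0.01 -0.01  0.01] shift after turn [-0.01  2.62 -0.02] shift in present axes [-0.01  2.62 -0.02]
```

Emit:
apply_moves:
  targets:
    - [0,0.6,0,0,0,0]
    - [0,0.7,0,0,0,0]
    - [0,0.6,0,0,0,0]
    - [0,0.4,0,0,0,0]
    - [0,0.2,0,0,0,0]
    - [0,0.11,0,0,0,0]
    - [0,0,0,0,0,0]
    - [0,0,0,0,0,0]

```text
clock: 31.12
eef_pos: [467.6, 180.1, 11.8]
tool_rot: [-1.57, 0.0, -1.656]
force: [-1.1, -0.4, -2.1]
width: 22.6
```

Emit:
apply_moves:
  targets:
    - [0,0,0,0,0,0]
    - [0,0,0,0,0,0]
    - [0,0,0,0,0,0]
    - [0,0,0,0,0,0]
    - [0,-0.3,0,0,0,0]
    - [0,-0.6,0,0,0,0]
    - [0,-0.8,0,0,0,0]
    - [0,-0.9,0,0,0,0]
    - [0,0,0,0,0,0]
    - [0,0,0,0,0,0]
  jaw: 0

```text
clock: 32.38
eef_pos: [466.7, 180.4, 115.3]
tool_rot: [-1.571, 0.0, -1.656]
force: [-0.0, -0.3, -1.0]
width: 42.8
```

```bash
python3 -c "
from h import *
goal(612.4,293.8,115,-1.74)"
```

```text
t 32.4 pos [466.7 180.4 115.3] rpy [-1.571  0.    -1.656] F [-0.  -0.3 -1. ] w 42.8 q [-0.92  0.74  0.78  2.05 -0.82  0.7   0.32]
turn [ 0.   0.6 -0. ] shift after turn [-3.41  0.01  3.11] shift in present axes [-3.13  0.01  3.39]
```

Emit:
apply_moves:
  targets:
    - [0,0,0,0,0.6,0]
    - [-0.5,0,0.46,0,0,0]
    - [-0.7,0,0.64,0,0,0]
    - [-0.7,0,0.64,0,0,0]
    - [-0.7,0,0.64,0,0,0]
    - [-0.5,0,0.45,0,0,0]
    - [-0.31,0,0.28,0,0,0]
    - [0,0,0,0,0,0]
    - [0,0,0,0,0,0]
    - [0,0,0,0,0,0]

```text
clock: 33.62
eef_pos: [612.0, 292.9, 115.1]
tool_rot: [-1.572, -0.0, -1.741]
force: [-0.3, 0.4, 0.3]
width: 42.9
```

```bash
python3 -c "
from h import *
goal(612.4,293.8,50,-1.74)
s=get_image('scene')
cv2.imwrite('pics/k.png',cv2.resize(s[110:250,140:300,::-1],(640,560),interpolation=2))"
```

```text
t 33.6 pos [612.  292.9 115.1] rpy [-1.572 -0.    -1.741] F [-0.3  0.4  0.3] w 42.9 q [-0.91  0.95  0.83  1.54 -0.79  1.01 -0.02]
turn [ 0.01 -0.01  0.  ] shift after turn [-0.02  1.63  0.01] shift in present axes [-0.02  1.63  0.01]
```

View pics/k.png

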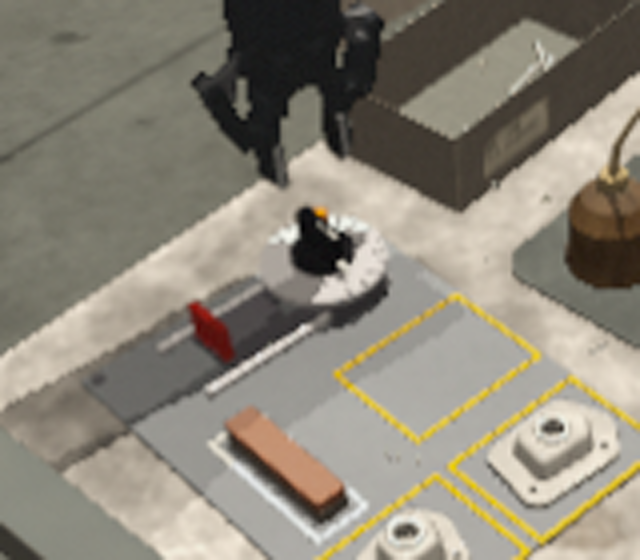

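The fingers straddle the bar grip. The stone lies in the white outline and both castings lie in yellow ones. Going down to grip the dial.

Emit:
apply_moves:
  targets:
    - [-0.02,0.5,0,0,0,0]
    - [0,0.5,0,0,0,0]
    - [0,0.4,0,0,0,0]
    - [0,0.2,0,0,0,0]
    - [0,0,0,0,0,0]
    - [0,0,0,0,0,0]

```text
clock: 34.42
eef_pos: [613.4, 294.4, 51.9]
tool_rot: [-1.57, 0.0, -1.74]
force: [0.7, -0.3, 0.3]
width: 42.9
```

Emit:
apply_moves:
  targets:
    - [0,0,0,0,0,0]
    - [0,0,0,0,0,0]
    - [0,0,0,0,0,0]
    - [0,0,0,0,0,0]
    - [0,0,0,0,0,0]
  jaw: -1

```text
clock: 35.05
eef_pos: [612.9, 294.6, 52.2]
tool_rot: [-1.571, 0.001, -1.74]
force: [-2.8, -0.2, 6.8]
width: 12.7
```

Emit:
apply_moves:
  targets:
    - [0,0,0,0,-0.5,0]
    - [0,0,0,0,-0.5,0]
    - [0,0,0,0,-0.5,0]
    - [0,0,0,0,-0.5,0]

```text
clock: 35.55
eef_pos: [612.5, 294.6, 52.1]
tool_rot: [-1.572, 0.001, -1.458]
force: [-2.6, 0.5, 6.5]
width: 12.3
```

Emit:
apply_moves:
  targets:
    - [0,0,0,0,-0.7,0]
    - [0,0,0,0,-0.7,0]
    - [0,0,0,0,-0.7,0]
    - [0,0,0,0,-0.7,0]
    - [0,0,0,0,-0.7,0]
    - [0,0,0,0,-0.7,0]
    - [0,0,0,0,-0.7,0]
    - [0,0,0,0,-0.7,0]
    - [0,0,0,0,-0.7,0]
    - [0,0,0,0,-0.7,0]
    - [0,0,0,0,-0.7,0]
    - [0,0,0,0,-0.7,0]

```text
clock: 37.05
eef_pos: [611.1, 293.6, 52.1]
tool_rot: [-1.573, 0.003, -0.285]
force: [-6.7, -2.2, 9.0]
width: 12.6
```

Emit:
apply_moves:
  targets:
    - [0,0,0,0,-0.7,0]
    - [0,0,0,0,-0.7,0]
    - [0,0,0,0,-0.7,0]
    - [0,0,0,0,-0.7,0]
    - [0,0,0,0,-0.7,0]
    - [0,0,0,0,-0.7,0]
    - [0,0,0,0,-0.7,0]
    - [0,0,0,0,-0.7,0]
    - [0,0,0,0,-0.7,0]
    - [0,0,0,0,-0.7,0]
    - [0,0,0,0,-0.7,0]
    - [0,0,0,0,0,0]

```text
clock: 38.55
eef_pos: [611.5, 292.0, 52.1]
tool_rot: [-1.57, 0.005, 0.787]
force: [-6.4, -3.7, 10.3]
width: 12.5
```

```bash
python3 -c "
from h import *
goal(612.4,293.8,52,.829)"
```

```text
t 38.5 pos [611.5 292.   52.1] rpy [-1.57   0.005  0.787] F [-6.4 -3.7 10.3] w 12.5 q [-0.56  0.88  0.13  1.56 -0.16  0.71  2.  ]
turn [-0.   -0.3  -0.03] shift after turn [0.05 0.   0.01] shift in present axes [0.05 0.   0.02]
```

Turn the remaining 0.3, release, rise, and back away so the camera can see the dial.

Emit:
apply_moves:
  targets:
    - [0,0,0,0,-0.3,0]
    - [0,0,0,0,0,0]
    - [0,0,0,0,0,0]

```text
clock: 38.92
eef_pos: [611.5, 291.9, 52.1]
tool_rot: [-1.571, 0.005, 0.829]
force: [-5.8, -4.7, 9.6]
width: 12.8
```

Emit:
apply_moves:
  targets:
    - [0,0,0,0,0,0]
    - [0,0,0,0,0,0]
    - [0,0,0,0,0,0]
    - [0,0,0,0,0,0]
    - [0,-0.3,0,0,0,0]
    - [0,-0.6,0,0,0,0]
    - [0,-0.8,0,0,0,0]
    - [0,-0.9,0,0,0,0]
    - [0,0,0,0,0,0]
  jaw: 0

```text
clock: 40.05
eef_pos: [615.4, 295.4, 159.8]
tool_rot: [-1.574, -0.007, 0.829]
force: [0.4, -1.1, -1.4]
width: 42.9
```

```bash
python3 -c "
from h import *
goal(480,290,155,-.085)"
```

```text
t 40.0 pos [615.4 295.4 159.8] rpy [-1.574 -0.007  0.829] F [ 0.4 -1.1 -1.4] w 42.9 q [-0.57  0.75  0.14  1.5  -0.13  0.9   2.02]
turn [-0.01  6.55  0.06] shift after turn [-3.36  0.12 -0.42] shift in present axes [-2.39  0.1   2.41]
```

Emit:
apply_moves:
  targets:
    - [0,0,0,0,0.9,0]
    - [0,0,0,0,0.9,0]
    - [0,0,0,0,0.95,0]
    - [0,0,0,0,0.95,0]
    - [0,0,0,0,0.95,0]
    - [0,0,0,0,0.95,0]
    - [0,0,0,0,0.95,0]
    - [-0.7,0,0,0,0,0]
    - [-0.9,0,0,0,0,0]
    - [-0.9,0,0,0,0,0]
    - [-0.7,0,0,0,0,0]
    - [-0.56,0,-0.03,0,0,0]
  jaw: -1

```text
clock: 41.55
eef_pos: [461.1, 306.1, 155.0]
tool_rot: [-1.571, 0.001, -0.084]
force: [0.4, 0.1, -0.5]
width: -0.0
```

```bash
python3 -c "
from h import *
goal(465,306.4,28,-.085)
i=get_image('top')
a=rect(i,'top',560,660,240,350,56,5)
cv2.imwrite('pics/m.png',a)"
```

```text
t 41.5 pos [461.1 306.1 155. ] rpy [-1.571e+00  1.000e-03 -8.400e-02] F [ 0.4  0.1 -0.5] w -0.0 q [-0.9   0.62  0.4   1.87 -0.36  0.72  1.2 ]
turn [ 0.    0.01 -0.01] shift after turn [0.1  3.18 0.02] shift in present axes [0.1  3.18 0.02]
```

View pics/m.png

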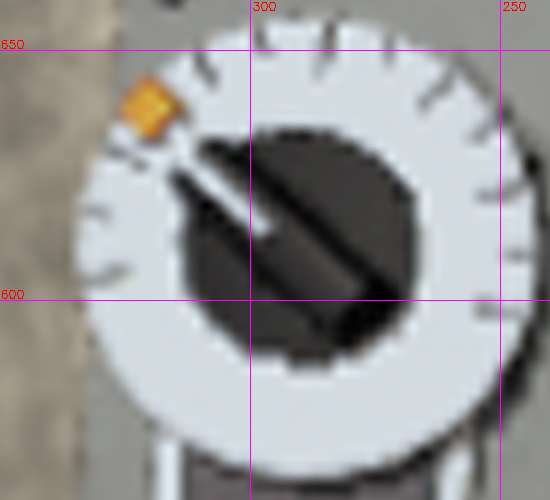

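The pointer line, from (265,228) to (185,148), runs onto the orange tab at (148,108). The bar edges give about 0.82 against 0.83 for the tab. Now I go down behind the red tab.

Emit:
apply_moves:
  targets:
    - [0.1,0.6,0,0,0,0]
    - [0,0.7,0,0,0,0]
    - [0,0.7,0,0,0,0]
    - [0,0.6,0,0,0,0]
    - [0,0.4,0,0,0,0]
    - [0,0.15,0,0,0,0]
    - [0,0,0,0,0,0]
    - [0,0,0,0,0,0]

```text
clock: 42.6
eef_pos: [467.5, 305.9, 30.1]
tool_rot: [-1.57, -0.001, -0.085]
force: [0.4, 0.3, -0.9]
width: -0.2
```

Emit:
apply_moves:
  targets:
    - [0.15,0,0,0,0,0]
    - [0.15,0,0,0,0,0]
    - [0.15,0,0,0,0,0]
    - [0.15,0,0,0,0,0]
    - [0.1,0,0,0,0,0]
    - [0.1,0,0,0,0,0]
    - [0.1,0,0,0,0,0]
    - [0.1,0,0,0,0,0]
    - [0.1,0,0,0,0,0]
    - [0,0,0,0,0,0]

```text
clock: 43.85
eef_pos: [511.6, 301.8, 29.4]
tool_rot: [-1.571, -0.001, -0.086]
force: [-0.3, 0.2, -0.0]
width: -0.0
```

Emit:
apply_moves:
  targets:
    - [0.1,0,0,0,0,0]
    - [0.1,0,0,0,0,0]
    - [0.1,0,0,0,0,0]
    - [0.1,0,0,0,0,0]
    - [0.05,0,0,0,0,0]
    - [0,0,0,0,0,0]

```text
clock: 44.6
eef_pos: [529.2, 300.3, 29.4]
tool_rot: [-1.571, -0.001, -0.085]
force: [0.2, 0.1, -0.1]
width: -0.2
```

Emit:
apply_moves:
  targets:
    - [0.04,0,0,0,0,0]
    - [0.03,0,0,0,0,0]
    - [0,0,0,0,0,0]

```text
clock: 44.98
eef_pos: [531.7, 300.1, 29.4]
tool_rot: [-1.571, -0.0, -0.085]
force: [-0.9, -0.3, 0.0]
width: 0.0
```

Emit:
apply_moves:
  targets:
    - [0.03,0,0,0,0,0]
    - [0.03,0,0,0,0,0]
    - [0,0,0,0,0,0]

```text
clock: 45.35
eef_pos: [534.0, 299.9, 29.3]
tool_rot: [-1.571, -0.0, -0.085]
force: [-1.7, 0.3, -0.3]
width: -0.2
```

Emit:
apply_moves:
  targets:
    - [0.03,0,0,0,0,0]
    - [0.03,0,0,0,0,0]
    - [0,0,0,0,0,0]

```text
clock: 45.72
eef_pos: [534.1, 299.9, 29.2]
tool_rot: [-1.571, 0.004, -0.084]
force: [-6.2, -0.0, 4.7]
width: -0.2
```

Emit:
apply_moves:
  targets:
    - [0.03,0,0,0,0,0]
    - [0.03,0,0,0,0,0]
    - [0,0,0,0,0,0]

```text
clock: 46.1
eef_pos: [534.1, 300.0, 29.0]
tool_rot: [-1.572, 0.009, -0.084]
force: [-9.6, 0.6, 8.7]
width: 0.2
```

It stopped solidly at 534.1, where I predicted home at 533.6. I'll back off, rise, draw aside and check everything.

Emit:
apply_moves:
  targets:
    - [-0.2,0,0,0,0,0]
    - [-0.6,0,0,0,0,0]
    - [-0.8,0,0,0,0,0]
    - [0,-0.8,0,0,0,0]
    - [0,-1,0,0,0,0]
    - [0,-1,0,0,0,0]
    - [0,-1,0,0,0,0]
    - [0,-1,0,0,0,0]
    - [-0.5,0,0,0,0,0]
    - [-0.5,0,0,0,0,0]
    - [0,0,0,0,0,0]

```text
clock: 47.48
eef_pos: [434.6, 308.8, 221.6]
tool_rot: [-1.57, -0.001, -0.084]
force: [1.3, -0.4, 0.0]
width: -0.1
```

```bash
python3 -c "
from h import *
goal(450,300,200,-.085)
i=get_image('top')
cv2.imwrite('pics/n.png',rect(i,'top',400,690,0,380,8,2))
print('stone',cv2.minAreaRect(blob(i,420,520,100,235,28,red)))
print('redtab',cv2.minAreaRect(blob(i,500,570,270,335,46,lambda r,g,b:(r-b>90))))
fl=lambda r,g,b:(r>170)&(g>170)
for n,a in(('low',(538,655,15,95)),('mid',(418,522,25,102))):print(n,cv2.minAreaRect(blob(i,*a,13,fl)))"
```

```text
t 47.5 pos [434.6 308.8 221.6] rpy [-1.57e+00 -1.00e-03 -8.40e-02] F [ 1.3 -0.4  0. ] w -0.1 q [-0.98  0.51  0.47  1.86 -0.3   0.83  1.12]
turn [-0.01  0.01  0.01] shift after turn [ 0.4   0.54 -0.19] shift in present axes [ 0.4   0.54 -0.19]
stone ((467.4273376464844, 180.54678344726562), (99.47522735595703, 24.418773651123047), 85.33314514160156)
redtab ((548.7598876953125, 298.58685302734375), (39.200347900390625, 7.31838846206665), 84.98689270019531)
low ((596.4564819335938, 56.18659210205078), (66.12911224365234, 91.2628402709961), 82.09283447265625)
mid ((492.25, 62.625), (74.75, 59.5), 90.0)
```

View pics/n.png

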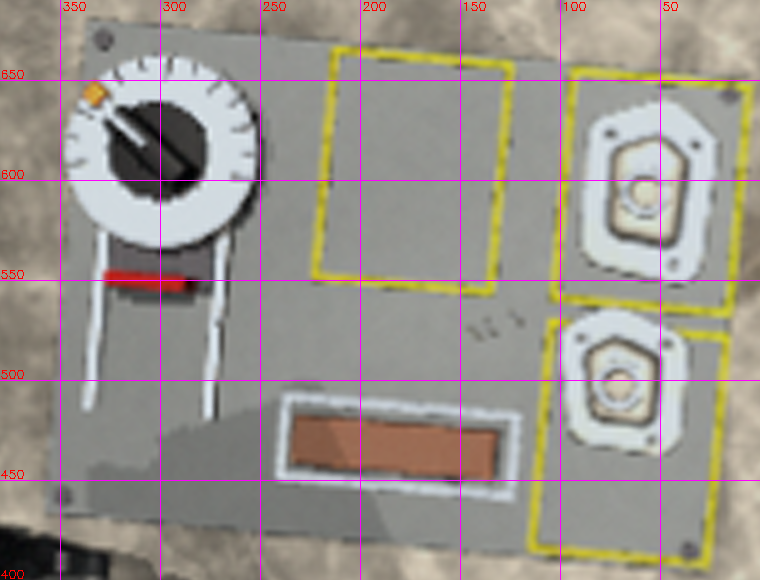

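The casting in spot_1 has been knocked about 32 mm in +x, now centred near (499,66). Everything else is right: stone (467.4,180.5), tab centre (548.8,298.6) against home (548.6,299.2), low (596.5,56.2). I'll re-seat casting_mid.

```bash
python3 -c "
from h import *
i=get_image('top')
fl=lambda r,g,b:(r>165)&(g>165)&(b>165)
print(cv2.minAreaRect(blob(i,450,539,20,115,13,fl)))
goal(500,66,130,-.085)
goal(400,200,221,-.085)"
```

```text
((500.0629577636719, 69.05654907226562), (65.70764923095703, 70.81184387207031), 83.54118347167969)
t 47.6 pos [436.3 308.4 221.6] rpy [-1.57  -0.002 -0.085] F [0.7 0.1 0.4] w -0.1 q [-0.98  0.51  0.47  1.86 -0.3   0.84  1.12]
turn [-0.01 -0.    0.02] shift after turn [ 2.1   2.29 -5.9 ] shift in present axes [ 2.1   2.29 -5.9 ]
t 47.6 pos [436.3 308.4 221.6] rpy [-1.57  -0.002 -0.085] F [0.7 0.1 0.4] w -0.1 q [-0.98  0.51  0.47  1.86 -0.3   0.84  1.12]
turn [-0.01 -0.    0.02] shift after turn [-0.67  0.02 -2.78] shift in present axes [-0.67  0.01 -2.78]
```

Emit:
apply_moves:
  targets:
    - [0.2,0.2,-0.5,0,0,0]
    - [0.25,0.3,-0.7,0,0,0]
    - [0.25,0.3,-0.7,0,0,0]
    - [0.25,0.3,-0.8,0,0,0]
    - [0.25,0.3,-0.8,0,0,0]
    - [0.25,0.3,-0.8,0,0,0]
    - [0.25,0.3,-0.7,0,0,0]
    - [0.2,0.2,-0.5,0,0,0]
    - [0.2,0.09,-0.4,0,0,0]
    - [0,0,0,0,0,0]
    - [0,0,0,0,0,0]
    - [0,0,0,0,0,0]
  jaw: 0.5

```text
clock: 49.08
eef_pos: [498.7, 67.0, 129.8]
tool_rot: [-1.57, -0.0, -0.084]
force: [-0.1, 0.1, -0.2]
width: 64.1
```

```bash
python3 -c "
from h import *
goal(500,67,13,-.1)"
```

```text
t 49.1 pos [498.7  67.  129.8] rpy [-1.57  -0.    -0.084] F [-0.1  0.1 -0.2] w 64.1 q [-0.43  0.6   0.35  2.03 -0.37  0.57  1.67]
turn [-0.    0.12  0.  ] shift after turn [0.03 2.92 0.  ] shift in present axes [0.03 2.92 0.  ]
```

Emit:
apply_moves:
  targets:
    - [0.02,0.6,0,0,0.12,0]
    - [0,0.7,0,0,0,0]
    - [0,0.6,0,0,0,0]
    - [0,0.5,0,0,0,0]
    - [0,0.3,0,0,0,0]
    - [0,0.2,0,0,0,0]
    - [0,0,0,0,0,0]
    - [0,0,0,0,0,0]

```text
clock: 50.08
eef_pos: [499.8, 66.1, 14.2]
tool_rot: [-1.571, -0.001, -0.102]
force: [0.2, -0.1, -0.2]
width: 63.7
```

Emit:
apply_moves:
  targets:
    - [0,0,0,0,0,0]
    - [0,0,0,0,0,0]
    - [0,0,0,0,0,0]
    - [0,0,0,0,0,0]
    - [0,0,0,0,0,0]
    - [0,0,0,0,0,0]
    - [0,0,0,0,0,0]
  jaw: -1

```text
clock: 50.95
eef_pos: [499.9, 66.3, 14.8]
tool_rot: [-1.57, -0.001, -0.101]
force: [-1.7, 0.4, 8.1]
width: 34.6
```

Emit:
apply_moves:
  targets:
    - [0,-0.2,0,0,0,0]
    - [0,-0.4,0,0,0,0]
    - [0,-0.4,0,0,0,0]
    - [0,0,0,0,0,0]
    - [0,0,0,0,0,0]

```text
clock: 51.58
eef_pos: [499.4, 66.2, 53.9]
tool_rot: [-1.571, -0.0, -0.102]
force: [0.1, 0.4, -2.3]
width: 35.1
```

```bash
python3 -c "
from h import *
goal(468.3,65,14,-.085)"
```

```text
t 51.6 pos [499.4  66.2  53.9] rpy [-1.571 -0.    -0.102] F [ 0.1  0.4 -2.3] w 35.1 q [-0.36  0.73  0.26  2.07 -0.45  0.4   1.72]
turn [-0.   -0.12  0.  ] shift after turn [-0.77  1.   -0.1 ] shift in present axes [-0.77  1.   -0.11]
```

Emit:
apply_moves:
  targets:
    - [-0.3,0,0,0,-0.12,0]
    - [-0.3,0,-0.05,0,0,0]
    - [-0.17,0.2,0,0,0,0]
    - [0,0.4,0,0,0,0]
    - [0,0.3,0,0,0,0]
    - [0,0.06,0,0,0,0]
    - [0,0,0,0,0,0]
    - [0,0,0,0,0,0]

```text
clock: 52.58
eef_pos: [468.9, 66.8, 15.4]
tool_rot: [-1.571, -0.0, -0.085]
force: [-0.2, -0.5, -1.9]
width: 34.8
```

Emit:
apply_moves:
  targets:
    - [0,0,0,0,0,0]
    - [0,0,0,0,0,0]
    - [0,0,0,0,0,0]
    - [0,0,0,0,0,0]
    - [0,-0.3,0,0,0,0]
    - [0,-0.6,0,0,0,0]
    - [0,-0.9,0,0,0,0]
    - [0,-1,0,0,0,0]
    - [0,-1,0,0,0,0]
    - [0,-1,0,0,0,0]
    - [0,0,0,0,0,0]
  jaw: 0.4

```text
clock: 53.95
eef_pos: [470.4, 67.0, 210.6]
tool_rot: [-1.568, -0.006, -0.085]
force: [0.2, -1.1, -0.7]
width: 59.5
```

Emit:
apply_moves:
  targets:
    - [-0.3,0,-0.6,0,0,0]
    - [-0.3,0,-0.9,0,0,0]
    - [-0.2,0,-0.9,0,0,0]
    - [0,0,-0.9,0,0,0]
    - [0,0,-0.9,0,0,0]
    - [0,0,-0.9,0,0,0]
    - [0,0,-0.8,0,0,0]
    - [0,0,0,0,0,0]
    - [0,0,0,0,0,0]

```text
clock: 55.08
eef_pos: [416.1, -164.7, 206.9]
tool_rot: [-1.57, 0.001, -0.085]
force: [0.1, 0.4, -0.4]
width: 59.4
```

```bash
python3 -c "
from h import *
goal(0,0,0,-.085)
i=get_image('top')
cv2.imwrite('pics/r.png',rect(i,'top',400,690,0,380,13,2))
fl=lambda r,g,b:(r>165)&(g>165)&(b>165)
print('stone',cv2.minAreaRect(blob(i,420,520,100,235,28,red)))
print('redtab',cv2.minAreaRect(blob(i,500,570,270,335,46,lambda r,g,b:(r-b>90))))
for n,a in(('low',(538,655,15,95)),('mid',(412,522,20,112))):print(n,cv2.minAreaRect(blob(i,*a,13,fl)))"
```

```text
t 55.1 pos [ 416.1 -164.7  206.9] rpy [-1.57e+00  1.00e-03 -8.50e-02] F [ 0.1  0.4 -0.4] w 59.4 q [-0.04  0.42  0.49  2.09 -0.3   0.7   2.13]
turn [-0.01  0.   -0.01] shift after turn [-10.71   5.17   3.22] shift in present axes [-10.71   5.19   3.21]
stone ((467.4452819824219, 180.71737670898438), (99.77251434326172, 24.401212692260742), 85.31729125976562)
redtab ((548.7601318359375, 298.5765380859375), (39.222816467285156, 7.29670524597168), 84.94275665283203)
low ((596.173095703125, 55.985252380371094), (66.49486541748047, 91.34164428710938), 82.40535736083984)
mid ((469.44244384765625, 67.2484130859375), (64.96709442138672, 70.67552947998047), 83.45370483398438)
```

View pics/r.png

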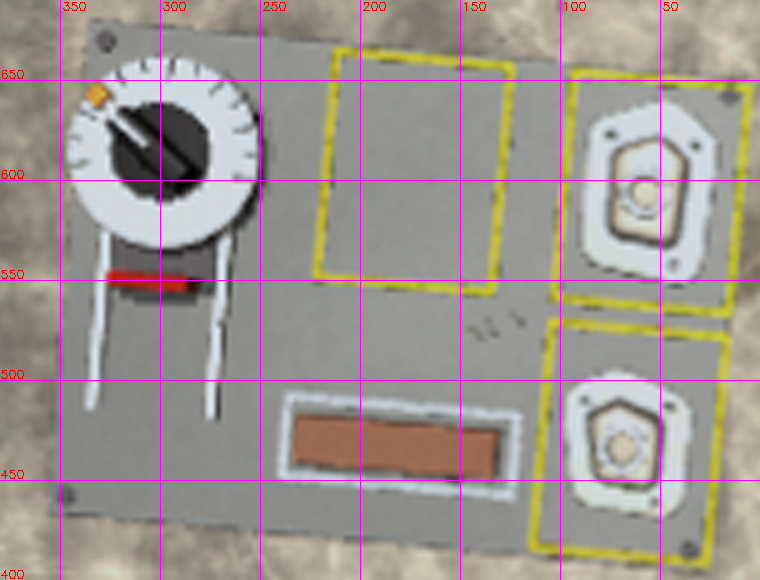

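All of it sits within about 3 mm and 3°, the pointer is on the tab and the clip is home. Handing in.

```bash
python3 -c "
from cell import *
print(finish_job())"
```

```text
the job is handed in; nothing more can be done
None
```

The pallet is set up and the job is handed in, at about 55 s on the robot's clock. The hand-in gives no verdict, so the checks below are my own.

I found two castings, casting_mid and casting_low; casting_high was not there.

- **Castings and stone:** casting_mid went into spot_1 and casting_low into spot_2, both gripped by the dome. The stone went into the white outline.
- **Dial and clip:** I turned the dial to the orange tab while the clip was still about 37 mm open. Then I pushed the clip until it stopped firmly, at about 10 N and within 1 mm of the predicted home position.
- **Knock:** a check after that showed casting_mid knocked about 32 mm off spot_1, so I re-seated it.

Last checks, from the final top image:

| Item | Measured (mm) | Target (mm) | Angle off |
|---|---|---|---|
| stone | (467.4, 180.7) | (467, 180.4) | about 0.2° |
| casting_low | (596.2, 56.0) | (594, 54.6) | about 3° |
| casting_mid | (469.4, 67.2) | (468.3, 65) | about 2° |
| clip's red tab | (548.8, 298.6) | (548.6, 299.2) | about 0° |

The dial pointer measured about 0.82 rad against 0.83 for the tab before the clip was pushed, and in the last picture it still points at the tab. I did not measure the tin and the oil can again at the end, but the arm never worked near them. No check failed or disagreed.

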